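# Gauge the depth of a blind bore

### The job

Measure how deep the bore in the clamped aluminium block is: take the depth gauge from its red stand, lower its rod slowly and gently into the bore until it bottoms, so that the block's face pushes the brass collar up the rod to the depth. Then put the gauge back upright in its stand, handle up and flange resting flat, with the collar still showing that depth. Leave the other things on the bench where they are.

Things in the scene. Friction and masses are not known exactly. Their poses are not given: they have to be found in the camera images.
- gauge: depth gauge, 136 mm long, 0.15 kg, loose, at first hanging upright in the stand. Origin at the rod's lower tip, z up along the rod to the handle. Steel rod 10 mm in diameter with 2 mm chamfered tip and dark rings every 5 mm; from 72 to 80 mm above the tip a tapered boss of 32 mm diameter, from 80 to 86 mm a round flange of 50 mm diameter, from 86 to 136 mm an orange square handle 24 x 24 mm, its faces square to the gauge's x and y. It turns freely about z in the stand
- gauge_tip (a point): the rod's lower tip, on its axis
- gauge_grip (a point): middle of the orange handle, 111 mm above the tip, where to grip it from above
- gauge_flange (a point): centre of the flange's underside, 80 mm above the tip
- collar (a joint): brass stop collar (28 mm diameter, 12 mm thick) that slides on the rod: height of its underside above the rod's tip in m, which is the reading; it starts at 2 to 12 mm, runs to 60 mm, and stays where it is left: about 3 N slide it. Wider than the bore, it stops on the block's face while the rod slides on through it
- block: fixed aluminium block 80 x 64 mm, top face 70 mm above the bench, on a dark base plate 130 x 90 x 8 mm (long sides along x) with blue toe clamps up to 30 mm high at both x ends. Origin under its centre, on the bench. A vertical blind bore, 13 mm in diameter with 2 mm chamfer, stands in the middle of its top face; its depth is not known, between 22 and 46 mm, with a flat bottom, a stiff plastic plug that gives about 0.06 mm per N; it must not be pressed with more than 30 N
- bore_mouth (a point): centre of the bore's mouth, in the top face of the block
- stand: fixed red stand: base 90 x 90 mm, four posts and a top plate 80 x 80 x 10 mm whose upper face is 100 mm above the bench (flat screw heads on its corners rise 4 mm) with a 36 mm through hole in its middle; the gauge hangs in it by its flange, rod and collar down, tip 20 mm above the bench. Origin under its centre, on the bench
- stand_hole (a point): centre of the stand's hole, at the plate's upper face, where the flange's underside rests
- staple_box: red staple box 50 x 85 x 30 mm, bystander; origin under its centre
- tape_measure: yellow tape measure 38 x 72 x 68 mm, bystander; origin under its centre
- driver_blue: blue screwdriver 29 x 170 x 29 mm, lying, bystander; origin under its centre
Mind the look-alikes: they are no part of the job. What is meant by the gauge is not turquoise, and is the smaller of those in its own colour.

How it is judged:
By the outcome, as a careful person would: the job done as asked, in the order asked, and still so for the second after the job is handed in, with the robot touching nothing.
It also fails if it takes over 64 s, if anything falls off the work surface, if the arm or the gripper's body presses on something with over 40 N, if the wrist force passes 120 N, or if a joint passes its speed limit or range.

### The arm

A 7-joint arm with a two-finger parallel gripper is mounted at the origin on the work surface; the furniture and walls round the work are solid. World frame = base frame: x ahead of the robot, y to its left, z up, the work surface at z = 0. Lengths are in m, angles in degrees, forces in N, time in s.
With the tool pointing down it reaches from about 0.425 to 0.875 m from the base axis. Payload 4.7 kg.
Tool frame: the origin (TCP) lies between the finger pads; the fingertips stand 8 mm ahead of it and the grasp point (between the pads) lies 11 mm behind it; z points along the fingers, y is the line along which they close (so a half turn about z gives the same grasp; the last joint's range is limited). The gripper opens to 87 mm and grips with 3 to 60 N. Pads are 19 mm wide; open, the fingers measure 117 mm over their backs; the gripper's body (75 mm by 190 mm) begins 51 mm behind the grasp point.
Start: joints at [70.995, 18.392, -4.016, 83.108, 1.295, 78.541, -3.26], TCP at [0.22, -0.612, 0.231] pointing down, gripper open.
Joint ranges: [-163.93, 163.93], [-17.29, 119.83], [-79.2, 71.16], [3.27, 140.29], [-89.18, 269.18], [5.43, 117.66], [-154.24, 154.24]. Speed limits (degrees/s): [147.25, 147.25, 180, 180, 180, 180, 180].

### API

Orientations are given as [roll, pitch, yaw] about the fixed x, y, z axes, in that order (R = Rz(yaw) Ry(pitch) Rx(roll)).
In Python, from cell import env, viewer gives the robot as it stands. The module is installed in compiled form; this text tells all that it offers.
- The arm moves only by the tool arm_command, never from a script. Its argument "series" is a list of rows, each a list of 2 entries, a list of its own where there are three numbers: the shift along the tool's x, y, z in mm, then the turn about the tool's z in rad. A call has exactly 5 rows; each row is the pose to reach, as a shift and turn from the pose commanded when the call began, along the tool's axes at that moment; what a row does not reach only later rows make up. A row lasts 1/10 s, in which the tool goes at most 50 mm and 8.59 degrees, less where a joint would pass 70% of its speed; a pose out of reach is approached as far as the arm can. A call with a gripper value outside its range is refused whole. "grip" is the gripper command: -1 is fully open, 1 is shut, values between are in proportion, set as the call begins (left out, the last holds). The fingers move at their own pace and stop on an object; "grip_force" is the grip in N (left out, the last holds). Time passes only in rows, so rows that repeat a pose let the fingers close, or fill a call up. It gives the time, the measured TCP pose, the force, the opening and the grip force at its end, in the units of the state.
- env.get_obs(): the state, without advancing time (a new reading comes with each control period).
- viewer.read_camera(name): name is "scene" or "top"; returns (picture, depth): 420x560x3 uint8, blue, green, red; 420x560 float32, m along the optical axis (not along the pixel's ray), 0 where there is no reading.
- viewer.calibration(name): a dict with "K" (3x3 intrinsics, pixels), "T" (4x4, takes a point from camera to world coordinates). Camera axes: x right, y up, looking along -z (the intrinsics and any distortion apply to the point x, -y, -z); pixel columns grow to the right and rows downward; lengths in m; the calibration is good to about 2 mm. A picture is of the moment at which its call begins. calibration takes no time and is no camera call.
- env.sign_off(): hands the job in; it is judged then, once.
The state is a dict: "time_s": time; "qpos": joint angles; "joint_velocities": joint speeds; "effort": joint torques, N m; "tool_pos": TCP position; "tool_rot": TCP orientation; "force": force on the tool from outside, world axes, zero at the start; "wrist_torque": the same for the moment, N m; "grip_width": finger opening in m; "grasp_force": force on a finger pad.
Only numpy, scipy, OpenCV 4.12 (cv2) and the standard library are available. Lean on these libraries where they do the work, as an engineer would, in place of code of your own. Each camera call takes 0.05 s, during which the arm holds its last target. There are 200 camera calls.

## Working session

There is one attempt and no reset: what is moved stays moved. The work goes in short steps, Python scripts to look and compute and a tool call to move; the robot and the scene stay as the last step left them, time stands still between calls to the robot, and variables do not carry over. Pictures are saved under pics/ and viewed, at most 10 in all, crops included, and the job is handed in when it is done.

Besides the shell and the picture viewer there is one more tool, called as a command line: name --argument value ..., lists and objects as JSON in quotes. arm_command: Moves the arm, as the interface text tells. Its arguments: {"type":"object","properties":{"series":{"type":"array"},"grip":{"type":"number"},"grip_force":{"type":"number"}},"required":["series"]}

```bash
mkdir -p pics; cat > h.py <<'E'
import numpy as np, cv2
from cell import env, viewer
def proj_inv(cal,u,v,d):
    K,T=cal["K"],cal["T"]
    p=np.array([(u-K[0,2])/K[0,0]*d,-(v-K[1,2])/K[1,1]*d,-d,1.0])
    return (T@p)[:3]
def cloud(cal,dep):
    K,T=np.array(cal["K"]),np.array(cal["T"])
    v,u=np.mgrid[:dep.shape[0],:dep.shape[1]]
    P=np.stack([(u-K[0,2])/K[0,0]*dep,-(v-K[1,2])/K[1,1]*dep,-dep],-1)
    return P@T[:3,:3].T+T[:3,3]
E
python3 - <<'E'
from h import *
for n in("scene","top"):
    im,d=viewer.read_camera(n); cv2.imwrite(f"pics/{n}0.png",im); np.save(f"{n}0.npy",d)
    c=viewer.calibration(n); print(n,{k:(np.round(v,3).tolist() if not isinstance(v,str) else v) for k,v in c.items()})
print(env.get_obs())
E
```

```text
scene {'K': [[542.321, 0.0, 283.193], [0.0, 542.321, 213.684], [0.0, 0.0, 1.0]], 'T': [[-0.699, 0.519, -0.492, 0.005], [-0.715, -0.509, 0.479, 0.619], [-0.002, 0.687, 0.727, 1.001], [0.0, 0.0, 0.0, 1.0]]}
top {'K': [[523.368, 0.0, 281.94], [0.0, 523.368, 202.61], [0.0, 0.0, 1.0]], 'T': [[0.006, 0.992, -0.13, 0.473], [-1.0, 0.006, -0.001, 0.045], [-0.0, 0.13, 0.992, 1.17], [0.0, 0.0, 0.0, 1.0]]}
{'time_s': 0.1, 'qpos': array([70.99440928, 18.43715617, -4.01401675, 83.16685647,  1.29666132,
       78.53952509, -3.25892488]), 'joint_velocities': array([ 0.09017897, -0.21786509,  0.095366  , -0.14218551,  0.04752883,
        0.04804588,  0.0449243 ]), 'effort': array([-1.89978864e-04, -4.92571449e+01, -4.06030426e-01, -3.13398886e+01,
       -6.43422687e-02,  3.95156094e-02,  6.35659649e-05]), 'tool_pos': array([ 0.22009549, -0.61110893,  0.22955334]), 'tool_rot': array([-1.79901776e+02,  7.39956055e-03,  1.98151376e+01]), 'force': array([ 0.87241272, -0.12536817,  0.25896632]), 'wrist_torque': array([ 0.00857474, -0.03590274,  0.05114456]), 'grasp_force': 0.0, 'grip_width': 0.08696685630823832}
```

View pics/scene0.png

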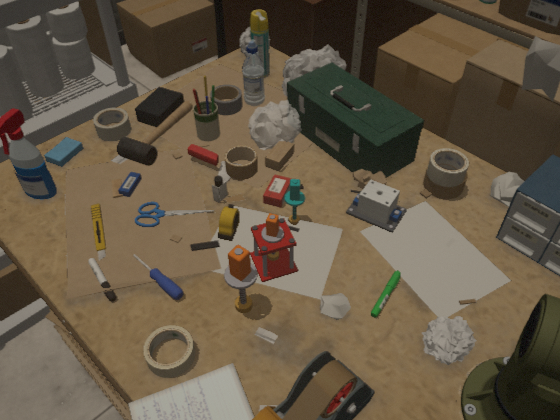

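View pics/top0.png

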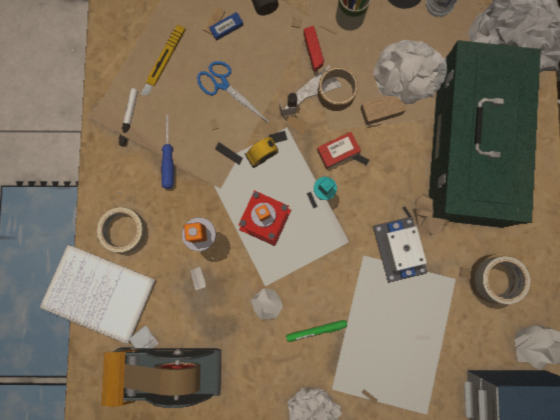

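The scene view shows the gauge in the red stand at (272,228) and the block at (378,200). In the top view they are at (263,212) and (406,248). The look-alikes there are a bigger orange one at (195,233) and a turquoise one at (325,188).

```bash
python3 - <<'E'
from h import *
im=cv2.imread("pics/top0.png"); d=np.load("top0.npy"); c=viewer.calibration("top"); P=cloud(c,d)
v,u=np.mgrid[:420,:560]
def reg(cx,cy,r,z0,z1,nm):
    m=(abs(u-cx)<r)&(abs(v-cy)<r)&(P[...,2]>z0)&(P[...,2]<z1)&(d>0)
    q=P[m]; R=cv2.minAreaRect((q[:,:2]*1000).astype(np.float32)); print(nm,len(q),q.mean(0).round(4),"rect",np.round(R[0],1),np.round(R[1],1),round(R[2],1))
reg(263,212,16,.148,.17,"handle top"); reg(265,218,32,.09,.112,"plate"); reg(406,248,26,.06,.08,"block top"); reg(195,233,20,.1,.3,"lookalike"); reg(325,188,20,.05,.3,"turq")
reg(265,150,20,.055,.08,"tape");reg(340,150,22,.02,.045,"staple")
a=cv2.resize(im[180:250,225:305],None,fx=5,fy=5,interpolation=cv2.INTER_CUBIC); b=cv2.resize(im[213:283,366:446],None,fx=5,fy=5,interpolation=cv2.INTER_CUBIC)
cv2.imwrite("pics/crop0.png",np.hstack([a,b]))
E
```

```text
handle top 149 [0.5876 0.085  0.156 ] rect [587.8  85.5] [24.1 23.6] 28.1
plate 1343 [0.5857 0.0847 0.1015] rect [587.  85.] [80.1 80.2] 66.2
block top 1185 [ 0.5226 -0.2136  0.0697] rect [ 523.  -214.4] [80.  65.3] 13.8
lookalike 895 [0.5442 0.2097 0.1444] rect [546.6 215.5] [66.5 66.9] 2.6
turq 435 [ 0.6428 -0.0409  0.1049] rect [646.1 -42.1] [47.7 48. ] 45.7
tape 355 [0.7366 0.0895 0.0632] rect [737.4  89.9] [34.7 50.3] 33.4
staple 860 [ 0.7429 -0.0792  0.0298] rect [743.8 -79. ] [50.8 85.7] 26.3
```

View pics/crop0.png

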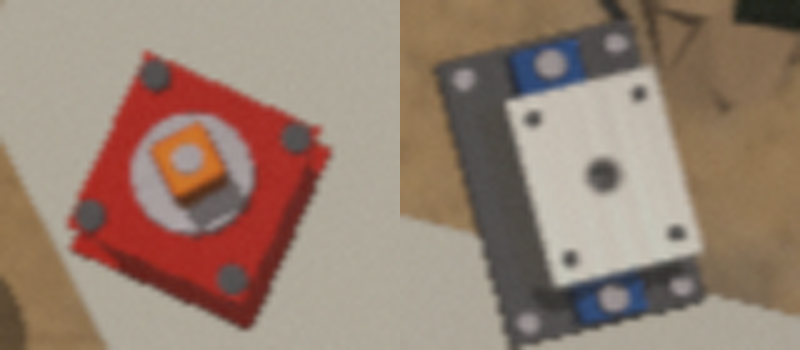

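```bash
python3 - <<'E'
from h import *
c=viewer.calibration("top"); d=np.load("top0.npy"); P=cloud(c,d)
K,T=np.array(c["K"]),np.array(c["T"])
def onplane(c,u,v,z):
    a=proj_inv(c,u,v,1.0); o=np.array(c["T"])[:3,3]; return o+(a-o)*(z-o[2])/(a[2]-o[2])
print("bore top",onplane(c,406.2,247.8,.07).round(4),"handle",onplane(c,225+188/5-.4,180+157/5-.4,.156).round(4))
cs=viewer.calibration("scene"); ds=np.load("scene0.npy"); Ps=cloud(cs,ds); v,u=np.mgrid[:420,:560]
for nm,cx,cy,r,z0,z1 in(("handle",272,226,14,.15,.17),("plate",273,235,30,.095,.105),("block",378,200,30,.064,.076)):
    m=(abs(u-cx)<r)&(abs(v-cy)<r)&(Ps[...,2]>z0)&(Ps[...,2]<z1)&(ds>0); q=Ps[m]
    R=cv2.minAreaRect((q[:,:2]*1000).astype(np.float32)); print(nm,len(q),q.mean(0).round(4),np.round(R[0],1),np.round(R[1],1),round(R[2],1))
Q=np.vstack([P[d>0],Ps[ds>0]]); Q=Q[(Q[:,2]<.5)]
x=np.arange(.15,.8,.05); y=np.arange(-.75,.35,.05)
print("     "," ".join(f"{a:5.2f}"for a in x))
for b in y[::-1]:
    print(f"{b:5.2f}"," ".join(f"{(q[:,2].max()*1000 if len(q:=Q[(abs(Q[:,0]-a)<.025)&(abs(Q[:,1]-b)<.025)]) else -1):5.0f}"for a in x))
E
```

```text
bore top [ 0.5226 -0.215   0.07  ] handle [0.5886 0.0842 0.156 ]
handle 95 [0.5864 0.0856 0.1544] [586.8  85.1] [23.9 25.6] 32.0
plate 764 [0.581  0.0895 0.0997] [586.4  84.5] [81.2 84.2] 65.1
block 626 [ 0.5214 -0.2138  0.0683] [ 523.4 -214.5] [82.  71.8] 14.0
       0.15  0.20  0.25  0.30  0.35  0.40  0.45  0.50  0.55  0.60  0.65  0.70  0.75
 0.30     6   129   129   132    14     7     8     7     7     9    33    32    30
 0.25     7   139   137   136     8     6    12   121   190   120     7    15   124
 0.20     9   122   125   125     6     6     9   123   192   123    11    12    12
 0.15     6    25    33    30     6     7     6     7   108   106     9    30    41
 0.10     7     9     6     7    22    37    31     8   158   162   108    70    71
 0.05    35    33     6    15    20    36    20     9   111   160   101     9    69
 0.00    59    64    41    11    23     6     6     8     9     9    92    11    10
-0.05    57    64    38     7    22     6     9     8     9    89   141    35    38
-0.10    27    36     8     8    22     7     7     7    18    13     8    35    3
[... 393 characters left out ...]
   8   150   150   161   164
-0.40   164   170   170     6     6   100    99   100   142   150   152   160   152
-0.45    10   170   170    63    61   100   101   100   144   147   147   147   147
-0.50    -1    -1   167    68    68     7     6     6     7     6     5     2    -1
-0.55    -1    -1   163    56    57     7     7     7     7     6     7     6     7
-0.60    -1    -1    -1    -1    -0     1     2     2     3     3     5     5     6
-0.65    -1    -1    -1    -1    -1    -1    -1    -1    -1    -1    -1    -1    -1
-0.70    -1    -1    -1    -1    -1    -1    -1    -1    -1    -1    -1    -1    -1
-0.75    -1    -1    -1    -1   186   295   296   297   295   296   296   295   295
```

arm_command --series '[[[18,-17,0],-0.08],[[52,-47,0],-0.22],[[88,-81,0],-0.36],[[125,-114,0],-0.5],[[162,-148,0],-0.64]]' --grip -1

```text
time_s: 0.6
tool_pos: [0.3229, -0.4156, 0.2301]
tool_rot: [-180.0, -0.0, 56.8]
force: [0.7, -0.5, 0.3]
grip_width: 0.0871
grasp_force: 0.0
```

```bash
cat > g.py <<'E'
# usage: g.py x y z yaw -> tool-frame shift (mm) and turn (rad) from the measured pose
import sys; from h import *
from scipy.spatial.transform import Rotation as R
o=env.get_obs(); r=R.from_euler("xyz",o["tool_rot"],degrees=True)
t=np.array([float(a) for a in sys.argv[1:4]]); dy=(float(sys.argv[4])-o["tool_rot"][2]+180)%360-180
print("t",round(o["time_s"],2),"pos",(o["tool_pos"]*1000).round(1),"rot",o["tool_rot"].round(2),"F",o["force"].round(1),"M",o["wrist_torque"].round(2),"w",round(o["grip_width"]*1000,1),"gf",round(o["grasp_force"],1),"q",o["qpos"].round(0))
print("shift",(r.inv().apply(t-o["tool_pos"])*1000).round(1),"turn",round(-np.radians(dy),3))
E
python3 g.py .5875 .085 .23 119
```

```text
t 0.6 pos [ 322.9 -415.6  230.1] rot [-179.97   -0.     56.79] F [ 0.7 -0.5  0.3] M [-0.01 -0.12  0.06] w 87.1 gf 0.0 q [ 64.   4. -15. 100.   1.  76.  15.]
shift [ 5.638e+02 -5.280e+01  2.000e-01] turn -1.086
```

arm_command --series '[[[49,-5,0],-0.13],[[98,-9,0],-0.26],[[147,-14,0],-0.39],[[196,-18,0],-0.52],[[245,-23,0],-0.65]]'

```text
time_s: 1.1
tool_pos: [0.4389, -0.1988, 0.2304]
tool_rot: [-180.0, 0.0, 94.0]
force: [1.0, -0.5, -0.2]
grip_width: 0.0872
grasp_force: 0.0
```

```bash
python3 g.py .5875 .085 .23 119
```

```text
t 1.1 pos [ 438.9 -198.8  230.4] rot [-1.7999e+02  3.0000e-02  9.4010e+01] F [ 1.  -0.5 -0.2] M [-0.04 -0.16 -0.02] w 87.2 gf 0.0 q [ 50.  -1. -29. 105.  -1.  76.  26.]
shift [2.727e+02 1.681e+02 2.000e-01] turn -0.436
```

arm_command --series '[[[42,26,0],-0.1],[[84,52,0],-0.2],[[126,78,0],-0.3],[[168,104,0],-0.4],[[205,126,0],-0.436]]'

```text
time_s: 1.6
tool_pos: [0.5515, 0.0146, 0.2305]
tool_rot: [180.0, -0.0, 118.9]
force: [1.1, 0.5, 0.4]
grip_width: 0.0866
grasp_force: 0.0
```

```bash
python3 g.py .5875 .085 .23 119
```

```text
t 1.6 pos [551.5  14.6 230.5] rot [179.98  -0.   118.93] F [1.1 0.5 0.4] M [-0.03 -0.15 -0.02] w 86.6 gf 0.0 q [ 34.  10. -42.  96.   7.  77.  19.]
shift [44.2 65.6  0.5] turn -0.001
```

arm_command --series '[[[22,32,0],0],[[38,56,0],0],[[44,65.5,0],0],[[44,65.5,20],0],[[44,65.5,45],0]]'

```text
time_s: 2.1
tool_pos: [0.5879, 0.0818, 0.1857]
tool_rot: [179.9, 0.1, 118.7]
force: [-0.2, -1.1, -0.7]
grip_width: 0.0872
grasp_force: 0.0
```

```bash
python3 - <<'E'
from h import *
im,d=viewer.read_camera("scene"); b,_=viewer.read_camera("top")
a=cv2.resize(im[150:290,200:350],None,fx=2.7,fy=3*.9,interpolation=cv2.INTER_CUBIC); b=cv2.resize(b[150:290,190:340],None,fx=2.6,fy=2.7,interpolation=cv2.INTER_CUBIC)
cv2.imwrite("pics/s1.png",np.hstack([a,b])[:600,:800])
E
python3 g.py .5875 .085 .122 119
```

```text
t 2.2 pos [584.8  80.2 181.9] rot [-1.7960e+02 -1.1000e-01  1.1864e+02] F [-0.7 -0.1  0.1] M [-0.07 -0.07 -0.03] w 87.1 gf 0.0 q [ 26.  18. -43.  94.  13.  73.   9.]
shift [ 2.8  5.1 59.9] turn -0.006
```

View pics/s1.png

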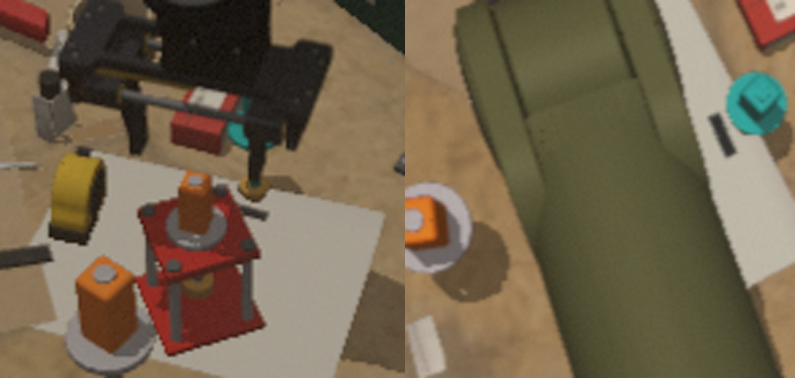

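arm_command --series '[[[0,0,8],0],[[0,0,18],0],[[0,0,20],0],[[0,0,20],0],[[0,0,20],0]]'

```text
time_s: 2.7
tool_pos: [0.5876, 0.0822, 0.166]
tool_rot: [180.0, 0.0, 118.7]
force: [0.1, 0.3, -0.4]
grip_width: 0.0868
grasp_force: 0.0
```

```bash
python3 g.py .5875 .085 .122 119
```

```text
t 2.7 pos [587.6  82.2 166. ] rot [1.7996e+02 2.0000e-02 1.1870e+02] F [ 0.1  0.3 -0.4] M [-0.02 -0.15 -0.07] w 86.8 gf 0.0 q [ 26.  19. -43.  95.  13.  71.   8.]
shift [ 2.5  1.3 44. ] turn -0.005
```

arm_command --series '[[[2.5,1.3,8],0],[[2.5,1.3,22],0],[[2.5,1.3,36],0],[[2.5,1.3,44],0],[[2.5,1.3,44],0]]'

```text
time_s: 3.2
tool_pos: [0.5859, 0.0846, 0.1193]
tool_rot: [-179.8, -0.1, 118.7]
force: [-0.4, 0.1, 0.0]
grip_width: 0.0868
grasp_force: 0.0
```

arm_command --series '[[[0,0,0],0],[[0,0,0],0],[[0,0,0],0],[[0,0,0],0],[[0,0,0],0]]' --grip 1 --grip_force 25

```text
time_s: 3.7
tool_pos: [0.5874, 0.0849, 0.1218]
tool_rot: [180.0, 0.0, 118.7]
force: [-1.0, -0.1, -0.0]
grip_width: 0.0551
grasp_force: 0.0
```

```bash
python3 g.py .5875 .085 .122 119
```

```text
t 3.7 pos [587.4  84.9 121.8] rot [1.7998e+02 2.0000e-02 1.1870e+02] F [-1.  -0.1 -0. ] M [ 0.01 -0.09 -0.02] w 55.1 gf 0.0 q [ 24.  21. -43.  98.  15.  67.   6.]
shift [-0.   0.1 -0.2] turn -0.005
```

arm_command --series '[[[0,0,0],0],[[0,0,0],0],[[0,0,0],0],[[0,0,0],0],[[0,0,0],0]]'

```text
time_s: 4.2
tool_pos: [0.5872, 0.085, 0.1215]
tool_rot: [180.0, 0.0, 118.7]
force: [-0.8, 0.5, 0.0]
grip_width: 0.0241
grasp_force: 25.0
```

arm_command --series '[[[0,0,0],0],[[0,0,0],0],[[0,0,0],0],[[0,0,0],0],[[0,0,0],0]]'

```text
time_s: 4.7
tool_pos: [0.5872, 0.085, 0.1215]
tool_rot: [180.0, -0.0, 118.7]
force: [0.8, -0.3, -0.2]
grip_width: 0.0239
grasp_force: 25.0
```

```bash
python3 g.py .5875 .085 .122 119
```

```text
t 4.7 pos [587.2  85.  121.5] rot [179.99  -0.   118.71] F [ 0.8 -0.3 -0.2] M [ 0.04 -0.27  0.03] w 23.9 gf 25.0 q [ 24.  21. -43.  98.  15.  67.   6.]
shift [-0.1  0.2 -0.5] turn -0.005
```

arm_command --series '[[[0,0,-3],0],[[0,0,-10],0],[[0,0,-20],0],[[0,0,-32],0],[[0,0,-45],0]]' --grip_force 35

```text
time_s: 5.2
tool_pos: [0.5873, 0.085, 0.1679]
tool_rot: [180.0, 0.0, 118.7]
force: [-0.6, -0.1, -1.7]
grip_width: 0.0237
grasp_force: 35.0
```

arm_command --series '[[[0,0,-14],0],[[0,0,-29],0],[[0,0,-44],0],[[0,0,-55],0],[[0,0,-60],0]]'

```text
time_s: 5.7
tool_pos: [0.5878, 0.0852, 0.2282]
tool_rot: [179.9, 0.1, 118.7]
force: [-0.7, -0.6, -2.1]
grip_width: 0.0234
grasp_force: 35.0
```

```bash
python3 g.py .5226 -.2147 .23 104
```

```text
t 5.7 pos [587.8  85.2 228.2] rot [1.7990e+02 5.0000e-02 1.1871e+02] F [-0.7 -0.6 -2.1] M [ 0.01 -0.18 -0.01] w 23.4 gf 35.0 q [ 26.  16. -44.  91.  12.  78.   9.]
shift [-231.7 -201.2   -1.9] turn 0.257
```

arm_command --series '[[[-15,-13,0],0],[[-42,-37,0],0],[[-72,-63,0],0],[[-102,-89,0],0],[[-132,-115,0],0]]'

```text
time_s: 6.2
tool_pos: [0.549, -0.0875, 0.2263]
tool_rot: [-180.0, -0.0, 118.7]
force: [0.8, -0.0, -2.2]
grip_width: 0.0239
grasp_force: 35.0
```

arm_command --series '[[[-28,-24,0],0],[[-55,-48,0],0],[[-78,-68,0],0],[[-94,-81,0],0],[[-99,-86,0],0]]'

```text
time_s: 6.7
tool_pos: [0.5206, -0.2174, 0.226]
tool_rot: [-179.9, -0.0, 118.5]
force: [-0.0, 0.1, -1.7]
grip_width: 0.0237
grasp_force: 35.0
```

arm_command --series '[[[0,0,0],0],[[0,0,0],0],[[0,0,0],0],[[0,0,0],0],[[0,0,0],0]]'

```text
time_s: 7.2
tool_pos: [0.5222, -0.2133, 0.2267]
tool_rot: [180.0, 0.0, 118.8]
force: [0.3, 1.0, -2.5]
grip_width: 0.0236
grasp_force: 35.0
```

```bash
python3 g.py .5226 -.2147 .19 118.7;  python3 - <<'E'
from h import *
im,d=viewer.read_camera("scene"); np.save("s2.npy",d); cv2.imwrite("pics/s2full.png",im)
cv2.imwrite("pics/s2.png",cv2.resize(im[120:240,320:460],None,fx=5.6,fy=5,interpolation=cv2.INTER_CUBIC))
E
```

```text
t 7.2 pos [ 522.2 -213.3  226.7] rot [1.7999e+02 1.0000e-02 1.1879e+02] F [ 0.3  1.  -2.5] M [-0.01 -0.17  0.04] w 23.6 gf 35.0 q [ 50.  11. -34.  95.   6.  76.  44.]
shift [-1.5 -0.3 36.7] turn 0.002
```

View pics/s2.png

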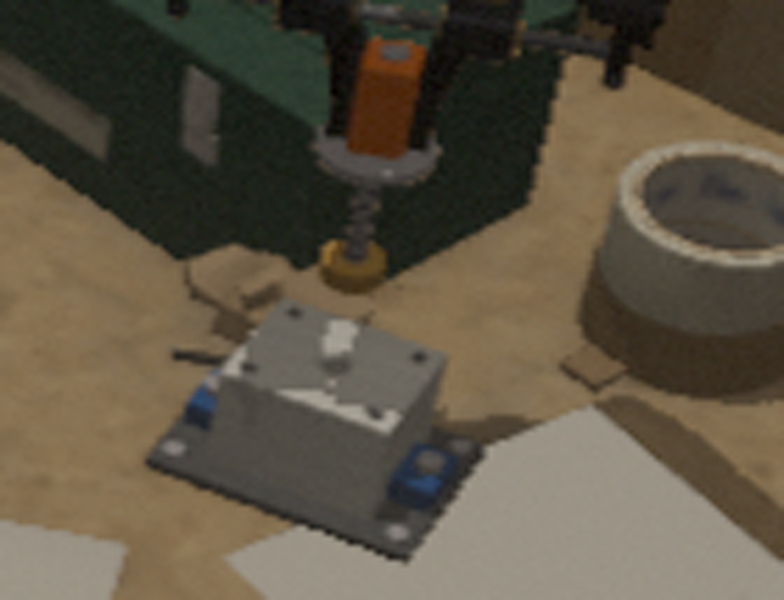

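```bash
python3 - <<'E'
from h import *
c=viewer.calibration("scene"); K,T=np.array(c["K"]),np.array(c["T"])
def pr(p):
    q=T[:3,:3].T@(np.array(p)-T[:3,3]); return [K[0,2]+K[0,0]*q[0]/-q[2], K[1,2]-K[1,1]*q[1]/-q[2]]
def crop(p): u,v=pr(p); return np.round([(u+.41-320)*5.6,(v+.4-120)*5],1)
o=env.get_obs()["tool_pos"]; tip=o-[0,0,.1015]
print("tip",tip.round(4)); 
for n,z in(("tip",0),("flange under",.08),("handle top",.136),("collar ~top",.02)): print(n,crop(tip+[0,0,z]))
print("bore est",crop([.5226,-.2147,.07])); print("block corners",[crop([.5231+np.cos(a)*x-np.sin(a)*y,-.2145+np.sin(a)*x+np.cos(a)*y,.07]).tolist() for a in[np.radians(13.9)] for x,y in((.04,.032),(.04,-.032),(-.04,-.032),(-.04,.032))])
E
```

```text
tip [ 0.522  -0.2135  0.1251]
tip [351.1 280.7]
flange under [376.9 150.8]
handle top [396.5  52.3]
collar ~top [357.4 249.3]
bore est [335.4 361.8]
block corners [[219.5, 370.4], [282.9, 294.4], [448.2, 352.6], [388.1, 432.0]]
```

arm_command --series '[[[-1.4,-0.1,6],0],[[-1.4,-0.1,18],0],[[-1.4,-0.1,30],0],[[-1.4,-0.1,38],0],[[-1.4,-0.1,42],0]]'

```text
time_s: 7.75
tool_pos: [0.5216, -0.2152, 0.1828]
tool_rot: [-179.9, -0.1, 118.7]
force: [-0.4, 0.1, -2.1]
grip_width: 0.0234
grasp_force: 35.0
```

arm_command --series '[[[0,0,1],0],[[0,0,2],0],[[0,0,3],0],[[0,0,4],0],[[0,0,5],0]]'

```text
time_s: 8.25
tool_pos: [0.5226, -0.2155, 0.1798]
tool_rot: [180.0, 0.0, 118.7]
force: [-0.4, -0.1, -1.2]
grip_width: 0.024
grasp_force: 35.0
```

```bash
python3 g.py .5226 -.2147 .1715 118.7
```

```text
t 8.25 pos [ 522.6 -215.5  179.8] rot [1.7999e+02 3.0000e-02 1.1871e+02] F [-0.4 -0.1 -1.2] M [ 0.03 -0.12  0.01] w 24.0 gf 35.0 q [ 50.  13. -34.  98.   7.  71.  43.]
shift [0.7 0.4 8.3] turn 0.0
```

arm_command --series '[[[0.3,0.2,1.5],0],[[0.7,0.4,3],0],[[0.7,0.4,4.5],0],[[0.7,0.4,6],0],[[0.7,0.4,7.5],0]]'

```text
time_s: 8.75
tool_pos: [0.5225, -0.2147, 0.1719]
tool_rot: [-180.0, 0.0, 118.7]
force: [0.1, 0.5, -1.9]
grip_width: 0.024
grasp_force: 35.0
```

arm_command --series '[[[0,0,1],0],[[0,0,2],0],[[0,0,3],0],[[0,0,4],0],[[0,0,5],0]]'

```text
time_s: 9.25
tool_pos: [0.5225, -0.2147, 0.1672]
tool_rot: [-180.0, 0.0, 118.7]
force: [-1.5, 0.2, 2.0]
grip_width: 0.024
grasp_force: 35.0
```

```bash
python3 g.py .5226 -.2147 .1515 118.7
```

```text
t 9.25 pos [ 522.5 -214.7  167.2] rot [-1.800e+02  2.000e-02  1.187e+02] F [-1.5  0.2  2. ] M [0.13 0.18 0.01] w 24.0 gf 35.0 q [ 50.  13. -34.  99.   8.  70.  42.]
shift [-0.   0.1 15.7] turn 0.0
```

arm_command --series '[[[0,0,0.6],0],[[0,0,1.2],0],[[0,0,1.8],0],[[0,0,2.4],0],[[0,0,3],0]]'

```text
time_s: 9.75
tool_pos: [0.5225, -0.2147, 0.1641]
tool_rot: [180.0, 0.0, 118.7]
force: [-0.5, -0.6, 2.3]
grip_width: 0.0236
grasp_force: 35.0
```

```bash
python3 g.py .5226 -.2147 .1515 118.7
```

```text
t 9.75 pos [ 522.5 -214.7  164.1] rot [1.800e+02 1.000e-02 1.187e+02] F [-0.5 -0.6  2.3] M [0.07 0.14 0.01] w 23.6 gf 35.0 q [ 50.  13. -34.  99.   8.  70.  42.]
shift [-0.   0.1 12.6] turn 0.0
```

arm_command --series '[[[0,0,1.2],0],[[0,0,2.4],0],[[0,0,3.6],0],[[0,0,4.8],0],[[0,0,6],0]]'

```text
time_s: 10.25
tool_pos: [0.5225, -0.2147, 0.158]
tool_rot: [180.0, 0.0, 118.7]
force: [-1.3, -0.0, 2.0]
grip_width: 0.0236
grasp_force: 35.0
```

arm_command --series '[[[0,0,1.2],0],[[0,0,2.4],0],[[0,0,3.6],0],[[0,0,4.8],0],[[0,0,5.5],0]]'

```text
time_s: 10.75
tool_pos: [0.5225, -0.2147, 0.1524]
tool_rot: [180.0, 0.0, 118.7]
force: [-1.1, 0.1, 1.5]
grip_width: 0.0235
grasp_force: 35.0
```

```bash
python3 g.py .5226 -.2147 .1515 118.7
```

```text
t 10.75 pos [ 522.5 -214.7  152.4] rot [1.8000e+02 1.0000e-02 1.1871e+02] F [-1.1  0.1  1.5] M [ 0.03  0.01 -0.06] w 23.5 gf 35.0 q [ 49.  14. -34. 100.   8.  68.  42.]
shift [-0.1  0.1  0.9] turn 0.0
```

```bash
python3 - <<'E'
from h import *
c=viewer.calibration("top"); P=cloud(c,np.load("top0.npy"))
print((P[243:254,400:413,2]*1000).round(0).astype(int))
E
```

```text
[[72 72 71 69 67 71 69 71 69 70 69 64 68]
 [69 69 69 72 69 68 70 68 71 69 70 70 68]
 [69 71 72 72 66 53 61 66 69 67 72 68 72]
 [69 73 69 70 44 44 50 57 67 66 71 72 69]
 [68 74 67 39 42 46 47 54 64 66 71 72 65]
 [68 70 74 42 41 47 44 52 60 72 67 71 75]
 [68 71 66 68 44 43 41 55 67 65 71 70 73]
 [67 70 69 69 43 44 49 60 69 75 72 70 68]
 [71 69 69 73 69 68 70 70 70 73 76 70 69]
 [69 71 68 69 73 68 70 68 71 69 68 71 70]
 [69 71 71 68 73 72 69 70 67 72 68 68 67]]
```

arm_command --series '[[[0,0,0.6],0],[[0,0,1.2],0],[[0,0,1.8],0],[[0,0,2.4],0],[[0,0,3.0],0]]'

```text
time_s: 11.25
tool_pos: [0.5225, -0.2147, 0.1495]
tool_rot: [180.0, 0.0, 118.7]
force: [-0.5, 0.5, 1.7]
grip_width: 0.0241
grasp_force: 35.0
```

arm_command --series '[[[0,0,0.2],0],[[0,0,0.4],0],[[0,0,0.6],0],[[0,0,0.8],0],[[0,0,0.8],0]]'

```text
time_s: 11.75
tool_pos: [0.5224, -0.2147, 0.1487]
tool_rot: [-180.0, 0.0, 118.7]
force: [-1.2, -0.2, 0.8]
grip_width: 0.0237
grasp_force: 35.0
```

```bash
python3 g.py .5226 -.2147 .1445 118.7
```

```text
t 11.75 pos [ 522.4 -214.7  148.7] rot [-180.      0.    118.71] F [-1.2 -0.2  0.8] M [ 0.02 -0.02 -0.01] w 23.7 gf 35.0 q [ 49.  14. -34. 100.   8.  68.  42.]
shift [-0.1  0.1  4.2] turn 0.0
```

Tip is at about 47.2 mm; I continue in small steps.

arm_command --series '[[[0,0,0.25],0],[[0,0,0.5],0],[[0,0,0.75],0],[[0,0,1.0],0],[[0,0,1.2],0]]'

```text
time_s: 12.25
tool_pos: [0.5225, -0.2147, 0.1475]
tool_rot: [-180.0, 0.0, 118.7]
force: [-0.3, 0.3, 1.8]
grip_width: 0.0235
grasp_force: 35.0
```

arm_command --series '[[[0,0,0.2],0],[[0,0,0.4],0],[[0,0,0.6],0],[[0,0,0.8],0],[[0,0,0.8],0]]'

```text
time_s: 12.75
tool_pos: [0.5225, -0.2147, 0.1467]
tool_rot: [-180.0, 0.0, 118.7]
force: [-0.2, 0.2, 1.1]
grip_width: 0.0236
grasp_force: 35.0
```

arm_command --series '[[[0,0,0.15],0],[[0,0,0.3],0],[[0,0,0.45],0],[[0,0,0.6],0],[[0,0,0.6],0]]'

```text
time_s: 13.25
tool_pos: [0.5225, -0.2147, 0.1461]
tool_rot: [-180.0, 0.0, 118.7]
force: [0.7, -0.3, 2.1]
grip_width: 0.0238
grasp_force: 35.0
```

arm_command --series '[[[0,0,0.15],0],[[0,0,0.3],0],[[0,0,0.45],0],[[0,0,0.6],0],[[0,0,0.6],0]]'

```text
time_s: 13.75
tool_pos: [0.5225, -0.2146, 0.1455]
tool_rot: [180.0, 0.0, 118.7]
force: [0.4, 0.5, 1.1]
grip_width: 0.0238
grasp_force: 35.0
```

arm_command --series '[[[0,0,0.15],0],[[0,0,0.3],0],[[0,0,0.45],0],[[0,0,0.6],0],[[0,0,0.6],0]]'

```text
time_s: 14.25
tool_pos: [0.5225, -0.2147, 0.1449]
tool_rot: [180.0, 0.0, 118.7]
force: [-0.8, 0.0, 1.7]
grip_width: 0.024
grasp_force: 35.0
```

arm_command --series '[[[0,0,0.15],0],[[0,0,0.3],0],[[0,0,0.45],0],[[0,0,0.6],0],[[0,0,0.6],0]]'

```text
time_s: 14.75
tool_pos: [0.5225, -0.2147, 0.1443]
tool_rot: [180.0, 0.0, 118.7]
force: [-0.2, -0.3, 1.4]
grip_width: 0.0237
grasp_force: 35.0
```

arm_command --series '[[[0,0,0.15],0],[[0,0,0.3],0],[[0,0,0.45],0],[[0,0,0.6],0],[[0,0,0.6],0]]'

```text
time_s: 15.25
tool_pos: [0.5225, -0.2147, 0.144]
tool_rot: [-180.0, 0.0, 118.7]
force: [-0.3, 0.2, 3.2]
grip_width: 0.0238
grasp_force: 35.0
```

arm_command --series '[[[0,0,0.15],0],[[0,0,0.3],0],[[0,0,0.4],0],[[0,0,0.4],0],[[0,0,0.4],0]]'

```text
time_s: 15.75
tool_pos: [0.5225, -0.2147, 0.1438]
tool_rot: [-180.0, 0.0, 118.7]
force: [-1.2, 0.0, 5.8]
grip_width: 0.0237
grasp_force: 35.0
```

Bottomed: the force rises, and a tip height of about 42.3 mm (depth about 27.7 mm) agrees with the camera's estimate. Now I pull straight out.

arm_command --series '[[[0,0,-1],0],[[0,0,-4],0],[[0,0,-10],0],[[0,0,-18],0],[[0,0,-26],0]]'

```text
time_s: 16.25
tool_pos: [0.5224, -0.2146, 0.1699]
tool_rot: [-180.0, -0.0, 118.7]
force: [-0.2, 0.8, -0.8]
grip_width: 0.0235
grasp_force: 35.0
```

arm_command --series '[[[0,0,-9],0],[[0,0,-20],0],[[0,0,-34],0],[[0,0,-48],0],[[0,0,-58],0]]'

```text
time_s: 16.75
tool_pos: [0.523, -0.2148, 0.2294]
tool_rot: [179.9, 0.1, 118.7]
force: [-0.1, 0.5, -1.5]
grip_width: 0.0235
grasp_force: 35.0
```

```bash
python3 g.py .5872 .085 .23 118.7
```

```text
t 16.75 pos [ 523.  -214.8  229.4] rot [1.7994e+02 1.0000e-01 1.1871e+02] F [-0.1  0.5 -1.5] M [ 0.07 -0.16 -0.06] w 23.5 gf 35.0 q [ 50.  11. -34.  95.   6.  77.  44.]
shift [232.1 200.3  -0.8] turn 0.0
```

arm_command --series '[[[15,13,0],0],[[42,36,0],0],[[72,62,0],0],[[102,88,0],0],[[132,114,0],0]]'

```text
time_s: 17.25
tool_pos: [0.5593, -0.0427, 0.2281]
tool_rot: [180.0, 0.0, 118.7]
force: [0.1, 0.3, -1.7]
grip_width: 0.0237
grasp_force: 35.0
```

arm_command --series '[[[28,24,0],0],[[55,48,0],0],[[78,68,0],0],[[94,81,0],0],[[100,86,0],0]]'

```text
time_s: 17.75
tool_pos: [0.5863, 0.0882, 0.2279]
tool_rot: [179.9, -0.1, 118.9]
force: [-0.6, 0.7, -1.5]
grip_width: 0.0235
grasp_force: 35.0
```

arm_command --series '[[[0,0,0],0],[[0,0,0],0],[[0,0,0],0],[[0,0,0],0],[[0,0,0],0]]'

```text
time_s: 18.25
tool_pos: [0.5865, 0.0838, 0.2273]
tool_rot: [-180.0, 0.0, 118.6]
force: [0.5, 0.3, -1.7]
grip_width: 0.0237
grasp_force: 35.0
```

```bash
python3 g.py .5872 .085 .1225 118.7;  python3 - <<'E'
from h import *
im,d=viewer.read_camera("scene"); cv2.imwrite("pics/s3full.png",im)
cv2.imwrite("pics/s3.png",cv2.resize(im[160:290,205:345],None,fx=4.6,fy=4.6,interpolation=cv2.INTER_CUBIC))
E
```

```text
t 18.25 pos [586.5  83.8 227.3] rot [-1.7999e+02  2.0000e-02  1.1861e+02] F [ 0.5  0.3 -1.7] M [ 0.05 -0.08  0.02] w 23.7 gf 35.0 q [ 26.  16. -45.  91.  12.  78.   9.]
shift [  0.7   1.2 104.8] turn -0.002
```

View pics/s3.png

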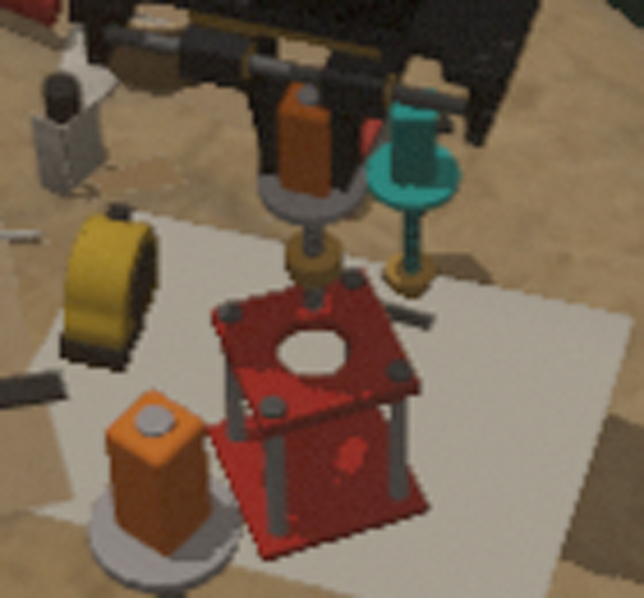

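The collar has moved up the rod, and the hole is centred at crop (312,353).

```bash
python3 - <<'E'
from h import *
c=viewer.calibration("scene"); im=cv2.imread("pics/s3full.png")
a=proj_inv(c,272.4,236.3,1.0); o=np.array(c["T"])[:3,3]; print((o+(a-o)*(.1-o[2])/(a[2]-o[2])).round(4))
E
```

```text
[0.583  0.0897 0.1   ]
```

arm_command --series '[[[0.7,1.2,5],0],[[0.7,1.2,12],0],[[0.7,1.2,18],0],[[0.7,1.2,20],0],[[0.7,1.2,20],0]]'

```text
time_s: 18.8
tool_pos: [0.5868, 0.086, 0.2066]
tool_rot: [-179.9, -0.0, 118.7]
force: [0.2, -0.0, -1.3]
grip_width: 0.0238
grasp_force: 35.0
```

```bash
python3 g.py .5872 .085 .1225 118.7
```

```text
t 18.8 pos [586.8  86.  206.6] rot [-1.7994e+02 -3.0000e-02  1.1871e+02] F [ 0.2 -0.  -1.3] M [ 0.   -0.13  0.06] w 23.8 gf 35.0 q [ 26.  17. -44.  92.  12.  76.   9.]
shift [-1.1 -0.1 84.1] turn 0.0
```

arm_command --series '[[[-0.8,-0.1,4],0],[[-0.8,-0.1,10],0],[[-0.8,-0.1,16],0],[[-0.8,-0.1,22],0],[[-0.8,-0.1,25],0]]'

```text
time_s: 19.3
tool_pos: [0.587, 0.0852, 0.1813]
tool_rot: [-179.9, -0.0, 118.7]
force: [-0.3, -0.2, -2.7]
grip_width: 0.0237
grasp_force: 35.0
```

```bash
python3 g.py .5872 .085 .1225 118.7
```

```text
t 19.3 pos [587.   85.2 181.3] rot [-1.7993e+02 -2.0000e-02  1.1871e+02] F [-0.3 -0.2 -2.7] M [ 0.05 -0.12  0.  ] w 23.7 gf 35.0 q [ 26.  18. -44.  94.  13.  73.   8.]
shift [-0.3  0.1 58.8] turn 0.0
```

arm_command --series '[[[-0.2,0,2],0],[[-0.2,0,4],0],[[-0.2,0,6],0],[[-0.2,0,8],0],[[-0.2,0,10],0]]'

```text
time_s: 19.8
tool_pos: [0.5876, 0.0852, 0.1723]
tool_rot: [180.0, 0.0, 118.7]
force: [0.1, -0.3, -1.2]
grip_width: 0.024
grasp_force: 35.0
```

arm_command --series '[[[0,0,1],0],[[0,0,2],0],[[0,0,3],0],[[0,0,4],0],[[0,0,5],0]]'

```text
time_s: 20.3
tool_pos: [0.5876, 0.0851, 0.1673]
tool_rot: [-180.0, 0.0, 118.7]
force: [-1.0, 0.2, -2.0]
grip_width: 0.024
grasp_force: 35.0
```

```bash
python3 g.py .5872 .085 .1225 118.7
```

```text
t 20.3 pos [587.6  85.1 167.3] rot [-1.800e+02  1.000e-02  1.187e+02] F [-1.   0.2 -2. ] M [-0.03 -0.19 -0.03] w 24.0 gf 35.0 q [ 26.  19. -44.  95.  14.  72.   8.]
shift [ 0.1 -0.4 44.8] turn 0.0
```

arm_command --series '[[[0.1,-0.4,5],0],[[0.1,-0.4,13],0],[[0.1,-0.4,21],0],[[0.1,-0.4,29],0],[[0.1,-0.4,33],0]]'

```text
time_s: 20.8
tool_pos: [0.5865, 0.0849, 0.1329]
tool_rot: [-179.9, -0.0, 118.7]
force: [-0.3, -0.6, -1.5]
grip_width: 0.0238
grasp_force: 35.0
```

arm_command --series '[[[0,0,1],0],[[0,0,3],0],[[0,0,5],0],[[0,0,7],0],[[0,0,9],0]]'

```text
time_s: 21.3
tool_pos: [0.5873, 0.0851, 0.1253]
tool_rot: [180.0, 0.0, 118.7]
force: [-0.4, -0.7, -2.4]
grip_width: 0.0238
grasp_force: 35.0
```

```bash
python3 g.py .5872 .085 .1215 118.7
```

```text
t 21.3 pos [587.3  85.1 125.3] rot [1.7998e+02 1.0000e-02 1.1871e+02] F [-0.4 -0.7 -2.4] M [ 0.07 -0.16  0.04] w 23.8 gf 35.0 q [ 25.  21. -43.  98.  15.  67.   6.]
shift [-0.  -0.1  3.8] turn 0.0
```

arm_command --series '[[[0,0,0.7],0],[[0,0,1.4],0],[[0,0,2.1],0],[[0,0,2.8],0],[[0,0,3.3],0]]'

```text
time_s: 21.8
tool_pos: [0.5871, 0.085, 0.122]
tool_rot: [-180.0, 0.0, 118.7]
force: [-0.2, -0.2, -1.8]
grip_width: 0.0236
grasp_force: 35.0
```

arm_command --series '[[[0,0,0.1],0],[[0,0,0.2],0],[[0,0,0.3],0],[[0,0,0.4],0],[[0,0,0.4],0]]'

```text
time_s: 22.3
tool_pos: [0.5871, 0.085, 0.1216]
tool_rot: [-180.0, 0.0, 118.7]
force: [0.0, -0.0, -0.3]
grip_width: 0.0239
grasp_force: 35.0
```

arm_command --series '[[[0,0,0],0],[[0,0,0],0],[[0,0,0],0],[[0,0,0],0],[[0,0,0],0]]' --grip -0.6

```text
time_s: 22.8
tool_pos: [0.5872, 0.0851, 0.1217]
tool_rot: [180.0, 0.0, 118.7]
force: [-0.3, 1.0, 1.0]
grip_width: 0.0561
grasp_force: 0.0
```

arm_command --series '[[[0,0,0],0],[[0,0,0],0],[[0,0,0],0],[[0,0,0],0],[[0,0,0],0]]'

```text
time_s: 23.3
tool_pos: [0.5871, 0.085, 0.1216]
tool_rot: [-180.0, 0.0, 118.7]
force: [0.6, -0.5, -0.3]
grip_width: 0.0698
grasp_force: 0.0
```

arm_command --series '[[[0,0,-5],0],[[0,0,-15],0],[[0,0,-30],0],[[0,0,-45],0],[[0,0,-60],0]]'

```text
time_s: 23.8
tool_pos: [0.5876, 0.0853, 0.1837]
tool_rot: [179.9, 0.0, 118.7]
force: [0.2, -0.2, 0.3]
grip_width: 0.0695
grasp_force: 0.0
```

arm_command --series '[[[0,0,-20],0],[[0,0,-40],0],[[-20,-20,-50],0],[[-55,-50,-50],0],[[-90,-80,-50],0]]'

```text
time_s: 24.3
tool_pos: [0.5604, -0.0326, 0.2336]
tool_rot: [179.9, 0.1, 118.9]
force: [0.2, -0.5, -0.3]
grip_width: 0.0696
grasp_force: 0.0
```

arm_command --series '[[[-35,-28,0],0],[[-68,-56,0],0],[[-95,-80,0],0],[[-105,-90,0],0],[[-105,-90,0],0]]'

```text
time_s: 24.8
tool_pos: [0.5312, -0.17, 0.2324]
tool_rot: [180.0, 0.1, 118.5]
force: [1.0, 0.8, -0.1]
grip_width: 0.0698
grasp_force: 0.0
```

```bash
python3 - <<'E'
from h import *
im,d=viewer.read_camera("scene"); t,dt=viewer.read_camera("top"); P=cloud(viewer.calibration("top"),dt); v,u=np.mgrid[:420,:560]
m=(abs(u-263)<16)&(abs(v-212)<16)&(P[...,2]>.148)&(P[...,2]<.17); print(m.sum(),P[m].mean(0).round(4),env.get_obs()["tool_pos"].round(3))
a=cv2.resize(im[190:290,215:315],(400,400),interpolation=cv2.INTER_CUBIC); b=cv2.resize(t[170:270,213:313],(400,400),interpolation=cv2.INTER_CUBIC)
cv2.imwrite("pics/end.png",np.hstack([a,b]))
E
```

```text
147 [0.587  0.085  0.1559] [ 0.532 -0.166  0.232]
```

View pics/end.png

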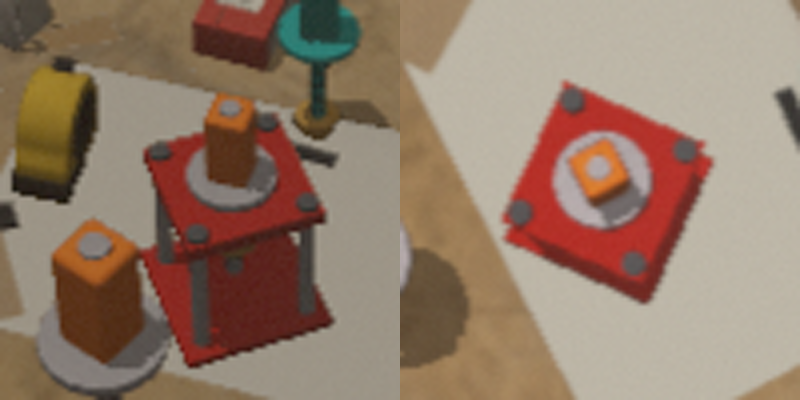

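The gauge stands upright in the stand with its flange flat (handle top at 155.9 mm), and the collar is up on the rod. I'm handing in.

```bash
python3 -c "
from cell import env
print(env.sign_off())"
```

```text
the job is handed in; nothing more can be done
None
```

The job is handed in: the bore measures about 28 mm deep (rod bottomed at about 6 N), and the gauge is back upright in its red stand, flange flat, with the collar still up the rod (its exact reading was not checked after the return).

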